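# Push the dish carrier round its L-shaped gate onto the light window

## Robot

A 6-joint arm with a two-finger parallel gripper is mounted at the origin on the work surface. World frame = base frame: x ahead of the robot, y to its left, z up, the work surface at z = 0. Lengths are in m, angles in rad, forces in N, time in s.
With the tool pointing down it reaches from about 0.375 to 0.9 m from the base axis. Payload 3.1 kg.
Tool frame: the origin (TCP) lies midway between the tips of the shut fingers; the grasp point (between the pads) lies 19 mm behind it; z points along the fingers, x is the direction in which the jaws open and shut, and the axes are right-handed (so a half turn about z gives the same grasp; the last joint's range is limited). The gripper opens to 85 mm and grips with 20 to 120 N. Pads are 22 mm wide; open, the fingers measure 114 mm over their backs; the gripper's body (76 mm by 85 mm) begins 54 mm behind the grasp point. The pads swing forward as they close: fully open they stand 13 mm farther back than shut.
Start: joints at [-1.484, 0.527, 1.433, -0, 1.181, -0.178], TCP at [0.164, -0.603, 0.208] pointing down, gripper open.
Joint ranges: [-3.08, 3.08], [-0.75, 2.2], [0.22, 2.44], [-1.43, 4.57], [0, 2.65], [-2.85, 2.85]. Speed limits (rad/s): [2.79, 2.79, 3.14, 3.14, 3.14, 3.14].

## Interface

Orientations are given as a unit quaternion [x, y, z, w].
In Python, from station import * gives the robot as it stands.
- The arm moves only by the tool servo_tool, never from a script. Its argument "targets" is a list of rows, each a list of 6 numbers: the shift along the tool's x, y, z in mm, then the turn, a rotation vector about the tool's x, y, z in degrees. A call has 1 to 10 rows; each row is the pose to reach, as a shift and turn from the pose commanded when the call began, along the tool's axes at that moment; what a row does not reach only later rows make up. A row lasts 1/8 s, in which the tool goes at most 62.5 mm and 10.7 degrees, less where a joint would pass 70% of its speed; a pose out of reach is approached as far as the arm can. A call with a gripper value outside its range is refused whole. "gripper" is the finger opening in mm, from 0 to 85.4, set as the call begins (left out, the last holds). The fingers move at their own pace and stop on an object; "newtons" is the grip in N (left out, the last holds). Time passes only in rows, so rows that repeat a pose let the fingers close. It gives the time, the measured TCP pose, the force and the opening at its end, in the units of the state.
- sense(): the state, without advancing time (a new reading comes with each control period).
- snapshot(name): name is "scene" or "side" or "wrist"; returns a dict with "color" (400x640x3 uint8, red, green, blue), "vfov" (degrees; the focal length in pixels is half the picture's height over the tangent of half this angle, whatever the lens; pixels are square), "cx", "cy" (the principal point, pixels), "D" ([k1, k2, p1, p2, k3] as OpenCV has them; the pictures are not rectified), "R" (3x3) and "t" (3): a world point X has camera coordinates R X + t. Camera axes: x right, y down, z forward; pixel columns grow to the right and rows downward; lengths in m; the calibration is good to about 2 mm. A picture is of the moment at which its call begins. There is no depth.
- sign_off(): hands the job in, once; it reports no verdict.
The state is a dict: "t": time; "q": joint angles; "qd": joint speeds; "tau": joint torques, N m; "tcp_pos": TCP position; "tool_rot": TCP orientation; "force": force on the tool from outside, world axes, zero at the start; "ft_torque": the same for the moment, N m; "finger_gap": opening from 0.0 (shut) to 1.0 (fully open).
Only numpy, scipy, OpenCV 4.12 (cv2) and the standard library are available. Lean on these libraries where they do the work, as an engineer would, in place of code of your own. Each camera call takes 0.05 s, during which the arm holds its last target. There are 200 camera calls.

## Task

Using only the fingertips, push the square dish carrier along the long leg of the L-shaped slot in the light base until its pin is at the corner, then push it sideways into the short leg until the pin is fully home at the end and the dish sits over the light window. Do not lift the carrier, leave the other things where they stand, and finish with the hand clear of everything.

Things in the scene. Friction and masses are not known exactly. Their poses are not given: they have to be found in the camera images.
- light_base: Fixed flat light base, 260 (own x) x 340 (own y) x 30 mm high, grey top. Origin: centre of its underside; own x points away from the robot, own y to the robot's left, turned at most 0.3 rad. In its aluminium plate on the robot's side an L-shaped slot, 16 mm wide, 12 deep: long leg 120 mm along own +y, then a square corner and a short leg 40 mm along own -x (towards the robot).
- slot_start (a point): Point on the base's top, centre of the slot at the start of the long leg: base frame (-50, -60, 30) mm. Axes as the base's.
- slot_corner (a point): Point on the base's top, centre of the slot at the corner: base frame (-50, 60, 30) mm.
- slot_end (a point): Point on the base's top, centre of the slot at the end of the short leg: base frame (-90, 60, 30) mm.
- light_window (a point): Centre of the round white light window, 84 mm across, flush in the base's top: base frame (10, 60, 30) mm. The tray's centre is over it when the pin is at the end of the short leg.
- tray_top (a point): Centre of the carrier's square steel tray at rim height, 55 mm above the bench. 100 x 100 mm, sides along the base's x and y, upright rigid walls from 31 to 55 mm above the bench, a clear dish (89 mm) of leaves fixed inside. It cannot turn or tip. Its -y wall is free for pushing along the long leg, its +x wall (away from the robot) for the short leg. Axes as the base's.
- pin_top (a point): Top of the follower pin's round head (22 mm across), 51 mm above the bench, 100 mm from the tray's centre along own -x; a low tab 24 mm wide joins it to the tray. The 12 mm pin under the head runs in the slot with 2 mm play to either side.
- carrier (a joint): Travel of the carrier along the long leg, own +y of the base, m: about 0 (up to 0.03 at the start) to 0.12 at the corner, where the slot's end stops it (0.122). About 1.5 N of friction plus light damping; it stays where it is left.
- across (a joint): Travel of the carrier along the short leg, own -x of the base, m: 0 in the long leg, 0.04 at the end, where the slot's end stops it (0.042). The slot blocks it until the pin is at the corner. Friction as before; it stays where it is left.
- lift (a joint): How far the carrier has been raised off the base, m: 0 as it should be; nothing but its 0.4 kg weight keeps it down.
- wash_bottle: Bystander: white wash bottle with a blue cap and bent spout, 66 mm across, 212 mm tall, standing on the bench off the left end of the light base. Origin: centre of its underside.
- beaker: Bystander: open glass beaker, 76 mm across, 85 mm tall, on the bench off the right end of the light base. Origin: centre of its underside.
- vial: Bystander: small amber vial, 24 mm across, 45 mm tall, standing on the left end of the light base. Origin: centre of its underside.
- stain_jar: Bystander: small amber jar with white cap, 32 mm across, 42 mm tall, standing on the right near corner of the light base. Origin: centre of its underside.
- dish_stack: Bystander: flat stack of closed clear dishes, 61 mm across, 36 mm tall, on the bench off the left end of the light base. Origin: centre of its underside.
- slide_box: Bystander: wooden slide box, 35 x 90 x 28 mm, on the bench just beyond the light base. Origin: centre of its underside.
- magnifier: Bystander: hand lens lying flat, 48 mm disc with 70 mm handle towards its -y, 8 mm thick, on the bench just beyond the light base. Origin: centre of its underside (of the disc).

How it is judged:
On the way:
1. the carrier has been pushed along the long leg to the corner (value of joint carrier above 0.11 m), for 0.05 s.
At the end, for the whole second after the job is handed in: The carrier rests down on the base, its pin within 6 mm of the end of the short leg (across above 0.034, along above 0.112), the tray's centre within 10 mm of the light window's centre, at rest and let go (value of joint carrier above 0.112 m and value of joint across above 0.034 m and value of joint lift below 0.003 m and horizontal distance between tray_top and light_window below 0.01 m and velocity of joint carrier between -0.005 and 0.005 m/s and velocity of joint across between -0.005 and 0.005 m/s); the robot touches nothing.
It fails at once if the carrier is lifted more than 6 mm off the base (value of joint lift above 0.006 m).
It fails at once if a bystander is moved more than 20 mm, or lifted or knocked over (distance of any of wash_bottle, beaker, vial, stain_jar, dish_stack, slide_box, magnifier from where it was at the start of the episode above 0.02 m or angle between any of wash_bottle, beaker, vial, stain_jar, dish_stack, slide_box, magnifier's own z axis and vertical above 0.5 rad).
It also fails if it takes over 48 s, if anything falls off the work surface, if the arm or the gripper's body presses on something with over 40 N, if the wrist force passes 120 N, or if a joint passes its speed limit or range.

## Working session

There is one attempt and no reset: what is moved stays moved. The work goes in short steps, Python scripts to look and compute and a tool call to move; the robot and the scene stay as the last step left them, time stands still between calls to the robot, and variables do not carry over. Pictures are saved under pics/ and viewed, about 8 in all and at most 12, crops included, and the job is handed in when it is done.

Besides the shell and the picture viewer there is one more tool, called after "Emit:" as name(argument=value, ...) on one line, values as JSON. servo_tool: Moves the arm, as the interface text tells. Its arguments: {"type":"object","properties":{"targets":{"type":"array","items":{"type":"array","items":{"type":"number"}}},"gripper":{"type":"number"},"newtons":{"type":"number"}},"required":["targets"]}

```bash
mkdir -p pics; cat > h.py <<'E'
import numpy as np, cv2
from station import *
def snap(n,f):
    s=snapshot(n); cv2.imwrite('pics/'+f,cv2.cvtColor(s['color'],cv2.COLOR_RGB2BGR)); 
    import pickle; pickle.dump(s,open('pics/'+f+'.pkl','wb')); return s
def load(f):
    import pickle; return pickle.load(open('pics/'+f+'.pkl','rb'))
def K(s):
    f=s['color'].shape[0]/2/np.tan(np.radians(s['vfov'])/2)
    return np.array([[f,0,s['cx']],[0,f,s['cy']],[0,0,1.]])
def proj(s,X):
    return cv2.projectPoints(np.array(X,float).reshape(-1,3),cv2.Rodrigues(np.array(s['R'],float))[0],np.array(s['t'],float),K(s),np.array(s['D'],float))[0].reshape(-1,2)
def ray(s,uv,z):
    p=cv2.undistortPoints(np.array(uv,float).reshape(-1,1,2),K(s),np.array(s['D'],float)).reshape(-1,2)
    R=np.array(s['R']);c=-R.T@np.array(s['t']); d=np.c_[p,np.ones(len(p))]@R
    return c+d*((np.reshape(z,-1)-c[2])/d[:,2])[:,None]
E
python3 - <<'E'
from h import *
for n in('scene','side'):
    s=snap(n,n+'0.png'); print(n,-np.array(s['R']).T@s['t'],s['vfov'],s['D'])
st=sense();print(st['t'],st['tcp_pos'],st['tool_rot'],st['force'],st['finger_gap'])
E
```

```text
scene [1.55260627 0.43737153 0.97852067] 42.830483030433825 [-0.16873034  0.          0.          0.          0.        ]
side [0.22729784 0.64145869 0.58512305] 55.973875402174016 [-0.07204014  0.          0.          0.          0.        ]
0.1 [ 0.16414937 -0.60234139  0.20712494] [ 7.94567328e-01 -6.07175245e-01 -6.71526833e-04 -7.30023369e-04] [ 0.51525912 -1.07563149  0.65575073] 0.9990212575407827
```

View pics/scene0.png

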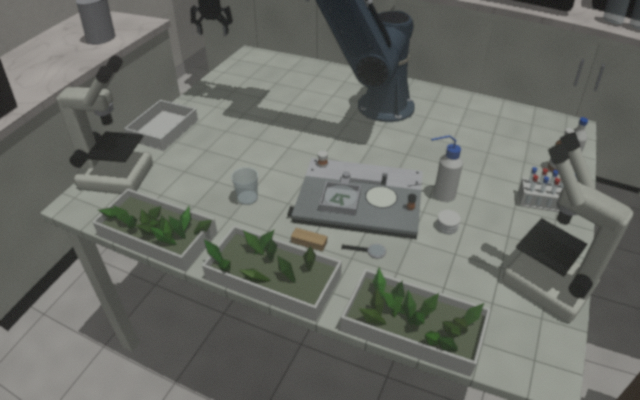

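View pics/side0.png

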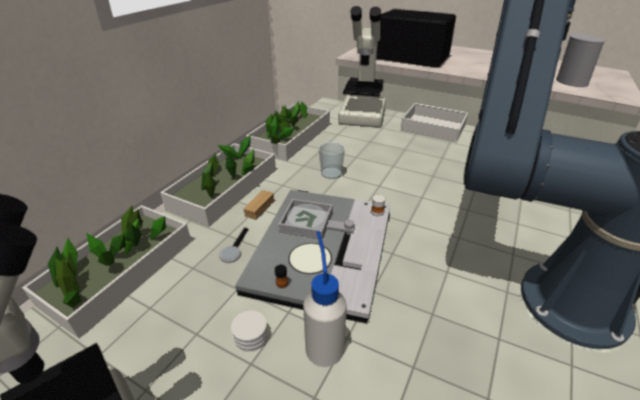

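The scene view shows the base spanning about (290–425, 160–235). The tray is near (341,198), the window near (381,197) and the wash bottle at (449,172). The side view shows the same things from the left. I'll enlarge both to measure them.

```bash
python3 - <<'E'
from h import *
a=cv2.imread('pics/scene0.png')[140:245,280:440]; b=cv2.imread('pics/side0.png')[180:325,230:400]
a=cv2.resize(a,None,fx=5,fy=5,interpolation=cv2.INTER_CUBIC);cv2.imwrite('pics/c1.png',cv2.convertScaleAbs(a,alpha=1.5))
b=cv2.resize(b,None,fx=4,fy=4,interpolation=cv2.INTER_CUBIC);cv2.imwrite('pics/c2.png',cv2.convertScaleAbs(b,alpha=1.2))
E
```

```text
(no output)
```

View pics/c1.png

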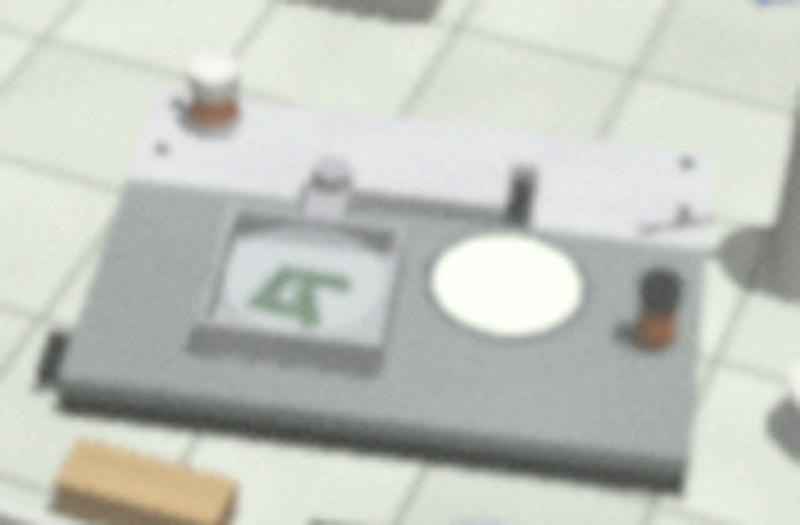

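View pics/c2.png

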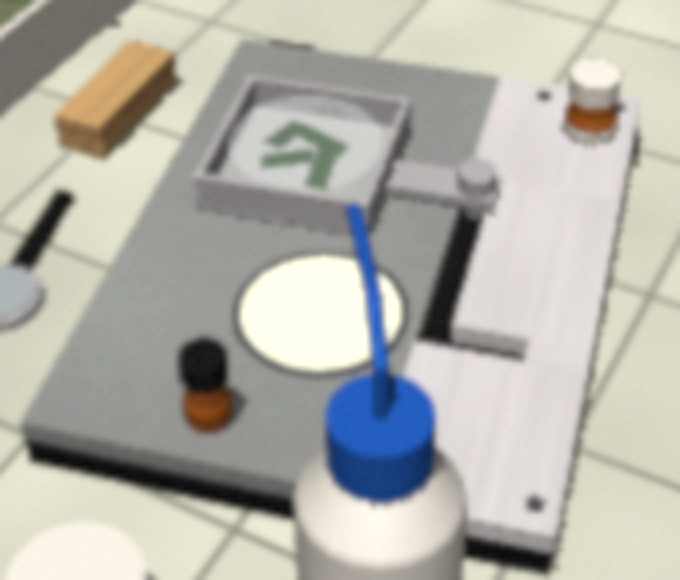

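The crops show the base corners, window, tray rim and pin clearly. I'll fit base pose and carrier travel to both views together, and locate the bystanders.

```bash
cat > fit.py <<'E'
from h import *
from scipy.optimize import least_squares
A=load('scene0.png');B=load('side0.png')
base=np.array([[-.13,.17,.03],[-.13,-.17,.03],[.13,-.17,.03],[.13,.17,.03],[.01,.06,.03]])
car=np.array([[0,-.06,.055]]*4)+np.array([[-.05,-.05,0],[.05,-.05,0],[.05,.05,0],[-.05,.05,0]])
car=np.r_[car+[.05-.04,0,0],[[-.05,-.06,.051]]]
# tray centre = pin + 0.1 x => x=+.05
car[:4,0]=[0,.1,.1,0]
ua=np.array([[710,160],[165,95],[62,385],[690,462],[507,285],[237,212],[190,330],[383,352],[405,230],[332,166]])/5+[280,140]
ub=np.array([[550,548],[635,98],[243,42],[28,432],[320,313],[408,98],[255,80],[200,180],[372,208],[478,172]])/4+[230,180]
def w(p):
    x,y,th,c=p; P=np.r_[base,car+[0,c,0]]; R=np.array([[np.cos(th),-np.sin(th),0],[np.sin(th),np.cos(th),0],[0,0,1]])
    return P@R.T+[x,y,0]
def r(p): return np.r_[proj(A,w(p))-ua+.4,proj(B,w(p))-ub+.4].ravel()
s=least_squares(r,[.6,.1,0,.01],loss='soft_l1'); print(s.x); print(np.round(s.fun.reshape(-1,2),1).tolist())
ja=ray(A,(np.array([[213,125],[655,345]])/5+[280,140]),.03); jb=ray(B,(np.array([[590,135],[208,425]])/4+[230,180]),.03)
print('jar,vial near-bottom',ja,jb)
print('bottle cap top A,B',ray(A,[[453,148]],.17),ray(B,[[325,285]],.17))
print('beaker',ray(A,[[245,200]],0),ray(B,[[332,175]],0))
E
python3 fit.py
```

```text
[0.5138669  0.09520372 0.22734311 0.00887047]
[[1.6, -0.9], [-0.8, -1.0], [0.1, -1.5], [1.3, -0.1], [0.9, 0.1], [-0.9, -1.4], [1.7, -1.5], [0.0, -1.1], [0.6, -0.6], [0.3, 0.1], [1.1, -2.2], [1.2, 0.1], [-0.7, -0.5], [-2.4, -1.8], [-0.1, 0.2], [0.5, 0.3], [-1.4, -1.3], [-1.7, -0.8], [-1.1, -0.5], [-0.3, -0.6]]
jar,vial near-bottom [[ 0.4460063  -0.05451736  0.03      ]
 [ 0.52588544  0.24574961  0.03      ]] [[ 0.43832208 -0.04982415  0.03      ]
 [ 0.51987978  0.24733732  0.03      ]]
bottle cap top A,B [[0.39666776 0.31069659 0.17      ]] [[0.39256281 0.31582182 0.17      ]]
beaker [[ 0.65018895 -0.20841266  0.        ]] [[ 6.32751325e-01 -1.99194780e-01  1.11022302e-16]]
```

The fit is good to about 1–2 px. Yaw is 0.227 rad and carrier travel about 9 mm. Tool x already lies within 2.2° of base −y, so I'll turn 2.2°, shut the fingers and approach.

Emit:
servo_tool(targets=[[-15, -20, 0, 0, 0, 0.5], [-45, -57, 0, 0, 0, 1], [-75, -95, 0, 0, 0, 1.5], [-105, -133, 0, 0, 0, 2.2], [-135, -171, 0, 0, 0, 2.2], [-165, -209, 0, 0, 0, 2.2], [-195, -247, 0, 0, 0, 2.2], [-225, -285, 0, 0, 0, 2.2], [-245, -310, 0, 0, 0, 2.2], [-250, -318, 0, 0, 0, 2.2]], gripper=0, newtons=40)

```text
t: 1.35
tcp_pos: [0.4058, -0.2764, 0.2078]
tool_rot: [0.784, -0.621, -0.001, -0.0]
force: [-0.7, -0.6, 0.2]
finger_gap: 0.002
```

```bash
cat > st.py <<'E'
from h import *
from scipy.spatial.transform import Rotation as Ro
s=sense();p=np.array(s['tcp_pos']);th=.2273;o=np.array([.5139,.0952])
d=p[:2]-o;c,n=np.cos(th),np.sin(th)
R=Ro.from_quat(s['tool_rot']).as_matrix()
print('t',s['t'],'base mm',np.round([1e3*(c*d[0]+n*d[1]),1e3*(-n*d[0]+c*d[1]),1e3*p[2]],1),'F base',np.round([c*s['force'][0]+n*s['force'][1],-n*s['force'][0]+c*s['force'][1],s['force'][2]],1),'xang',np.degrees(np.arctan2(R[1,0],R[0,0]))+90-np.degrees(th),'z',np.round(R[:,2],3),'gap',s['finger_gap'])
E
python3 st.py
```

```text
t 1.35 base mm [-189.  -337.7  207.8] F base [-0.8 -0.4  0.2] xang 0.16685631114344268 z [-0.001  0.001 -1.   ] gap 0.0020837477623225254
```

Emit:
servo_tool(targets=[[-15, -20, 0, 0, 0, 0], [-40, -50, 0, 0, 0, 0], [-70, -85, 0, 0, 0, 0], [-100, -120, 0, 0, 0, 0], [-130, -157, 0, 0, 0, 0], [-160, -193, 10, 0, 0, 0], [-185, -223, 40, 0, 0, 0], [-195, -236, 75, 0, 0, 0], [-198, -239, 105, 0, 0, 0], [-198, -239, 107, 0, 0, 0]])

```text
t: 2.6
tcp_pos: [0.5918, -0.0316, 0.0984]
tool_rot: [0.783, -0.622, -0.003, 0.001]
force: [-0.5, -0.5, 0.2]
finger_gap: -0.003
```

```bash
python3 st.py; python3 - <<'E'
from h import *
a=snap('side','side1.png')['color'][130:300,230:420]; cv2.imwrite('pics/c3.png',cv2.cvtColor(cv2.resize(a,None,fx=3,fy=3,interpolation=cv2.INTER_CUBIC),cv2.COLOR_RGB2BGR))
E
```

```text
t 2.6 base mm [  47.3 -141.1   98.4] F base [-0.6 -0.4  0.2] xang 0.0020436246866584185 z [-0.006  0.001 -1.   ] gap -0.0032072223267359534
```

View pics/c3.png

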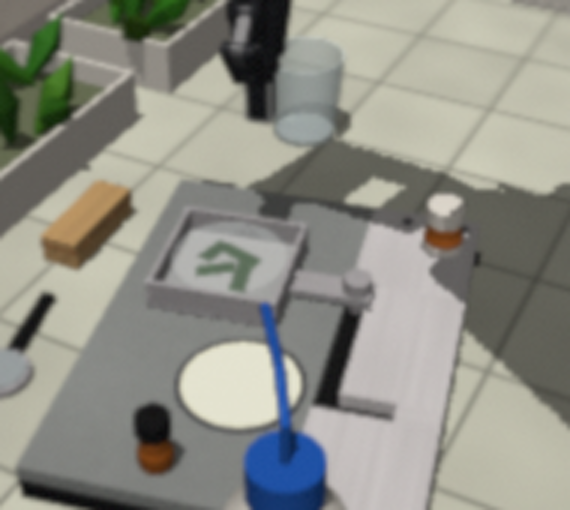

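The fingertips at crop pixel (258,115) hang beyond the tray's −y wall, and nothing has been touched. I'll lower to z ≈ 41 mm and start pushing.

Emit:
servo_tool(targets=[[0, -1, 20, 0, 0, 0], [0, -2, 45, 0, 0, 0], [0, -2, 57, 0, 0, 0], [0, -2, 57, 0, 0, 0], [-6, -2, 57, 0, 0, 0], [-12, -2, 57, 0, 0, 0], [-18, -2, 57, 0, 0, 0], [-24, -2, 57, 0, 0, 0], [-32, -2, 57, 0, 0, 0], [-40, -2, 57, 0, 0, 0]])

```text
t: 3.9
tcp_pos: [0.5863, 0.0086, 0.044]
tool_rot: [0.783, -0.622, -0.0, 0.0]
force: [-0.1, 0.0, -0.5]
finger_gap: 0.002
```

```bash
python3 st.py
```

```text
t 3.9 base mm [  51.  -100.7   44. ] F base [-0.1  0.1 -0.5] xang 0.009969501857932883 z [-0.  0. -1.] gap 0.0018481895383356034
```

Emit:
servo_tool(targets=[[-7, 0, 2, 0, 0, 0], [-14, 0, 2, 0, 0, 0], [-21, 0, 2, 0, 0, 0], [-28, 0, 2, 0, 0, 0], [-35, 0, 2, 0, 0, 0], [-42, 0, 2, 0, 0, 0], [-49, 0, 2, 0, 0, 0], [-56, 0, 2, 0, 0, 0], [-63, 0, 2, 0, 0, 0], [-70, 0, 2, 0, 0, 0]])

```text
t: 5.15
tcp_pos: [0.5706, 0.0766, 0.042]
tool_rot: [0.783, -0.622, -0.0, -0.0]
force: [1.1, 0.0, -0.0]
finger_gap: -0.001
```

```bash
python3 st.py; python3 - <<'E'
from h import *
a=snap('scene','scene1.png')['color'][140:245,280:440]; cv2.imwrite('pics/c4.png',cv2.cvtColor(cv2.resize(a,None,fx=5,fy=5,interpolation=cv2.INTER_CUBIC),cv2.COLOR_RGB2BGR))
E
```

```text
t 5.15 base mm [ 51.1 -30.9  42. ] F base [ 1.1 -0.2 -0. ] xang 0.0066027171450091515 z [-0.  0. -1.] gap -0.0009389621358841167
```

View pics/c4.png

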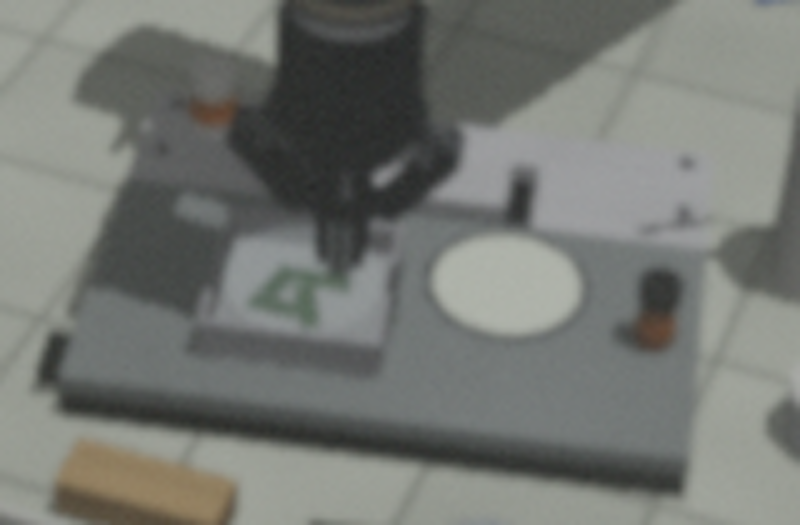

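The tray hasn't moved: its rim is at the same pixels. The fingertip appears over the tray's inside at crop pixel (342,265), although the TCP reads z = 42 mm. I'll check where that TCP should project.

```bash
python3 - <<'E'
from h import *
A=load('scene1.png');B=snap('side','side2.png')
p=np.array(sense()['tcp_pos'])
for z in(0,.02,.04,.06): print(z,(proj(A,p+[0,0,z])-[280,140])*5,(proj(B,p+[0,0,z])-[230,130])*3)
p2=[.5918,-.0316,.0984]; print('earlier side tip',(proj(load('side1.png'),p2)-[230,130])*3)
for k in('R','t','cx','cy'): print(k,np.abs(np.array(load('scene0.png')[k])-A[k]).max(),np.abs(np.array(load('side0.png')[k])-B[k]).max())
a=B['color'][130:300,230:420]; cv2.imwrite('pics/c5.png',cv2.cvtColor(cv2.resize(a,None,fx=4,fy=4,interpolation=cv2.INTER_CUBIC),cv2.COLOR_RGB2BGR))
E
```

```text
0 [[339.69598921 295.08317773]] [[219.2542953  280.97193013]]
0.02 [[340.8684795  267.76647903]] [[218.41096025 260.23712542]]
0.04 [[342.05805529 239.9270994 ]] [[217.54522377 238.908292  ]]
0.06 [[343.26490675 211.55336233]] [[216.6563245  216.96297873]]
earlier side tip [[261.05232298 142.22106213]]
R 0.0 0.0
t 0.0 0.0
cx 0.0 0.0
cy 0.0 0.0
```

View pics/c5.png

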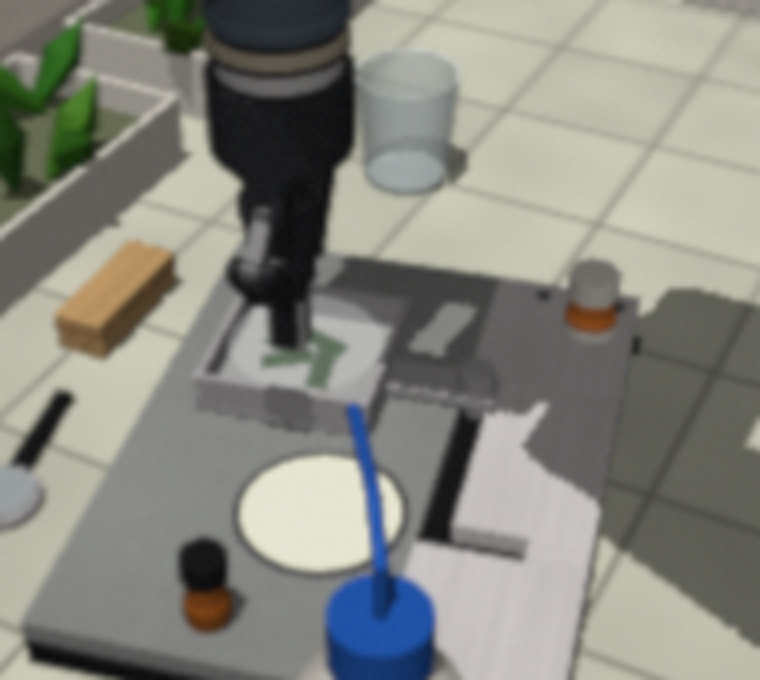

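Both views put the real fingertips about 21 mm above the reported TCP, so they passed over the 55 mm rim with no force and the tray was not touched. From here I'll use tip z ≈ TCP z + 21. I'll raise, go back, and lower so the reading is about 20 mm.

Emit:
servo_tool(targets=[[0, 0, -12, 0, 0, 0], [5, 0, -20, 0, 0, 0], [25, 0, -20, 0, 0, 0], [50, 0, -20, 0, 0, 0], [75, 0, -20, 0, 0, 0], [95, 0, -20, 0, 0, 0], [110, 0, -20, 0, 0, 0], [110, 0, -10, 0, 0, 0], [110, 0, 5, 0, 0, 0], [110, 0, 12, 0, 0, 0]])

```text
t: 6.5
tcp_pos: [0.594, -0.0299, 0.0282]
tool_rot: [0.783, -0.622, -0.002, 0.001]
force: [0.2, 0.3, -1.1]
finger_gap: 0.002
```

Emit:
servo_tool(targets=[[0, 0, 4, 0, 0, 0], [0, 0, 8, 0, 0, 0], [0, 0, 10, 0, 0, 0], [-8, 0, 10, 0, 0, 0], [-16, 0, 10, 0, 0, 0], [-22, 0, 10, 0, 0, 0], [-27, 0, 10, 0, 0, 0], [-32, 0, 10, 0, 0, 0], [-37, 0, 10, 0, 0, 0], [-42, 0, 10, 0, 0, 0]])

```text
t: 7.75
tcp_pos: [0.5861, 0.01, 0.0201]
tool_rot: [0.783, -0.622, 0.0, 0.0]
force: [-1.1, -2.0, 0.9]
finger_gap: -0.0
```

```bash
python3 st.py
```

```text
t 7.75 base mm [ 51.1 -99.3  20.1] F base [-1.5 -1.7  0.9] xang -0.0009344476884702857 z [ 0. -0. -1.] gap -0.0002563487069555863
```

A −y reaction of about 1.7 N shows contact. I'll push on.

Emit:
servo_tool(targets=[[-8, 0, 0, 0, 0, 0], [-16, 0, 0, 0, 0, 0], [-24, 0, 0, 0, 0, 0], [-32, 0, 0, 0, 0, 0], [-40, 0, 0, 0, 0, 0], [-48, 0, 0, 0, 0, 0], [-56, 0, 0, 0, 0, 0], [-64, 0, 0, 0, 0, 0], [-72, 0, 0, 0, 0, 0], [-80, 0, 0, 0, 0, 0]])

```text
t: 9.0
tcp_pos: [0.5679, 0.0884, 0.02]
tool_rot: [0.783, -0.622, 0.0, -0.0]
force: [0.6, -0.9, 1.5]
finger_gap: 0.001
```

Emit:
servo_tool(targets=[[-3, 0, 0, 0, 0, 0], [-6, 0, 0, 0, 0, 0], [-9, 0, 0, 0, 0, 0], [-12, 0, 0, 0, 0, 0]])

```text
t: 9.5
tcp_pos: [0.5653, 0.0995, 0.02]
tool_rot: [0.783, -0.622, -0.0, -0.0]
force: [0.4, -0.6, 0.6]
finger_gap: 0.001
```

```bash
python3 st.py;  python3 - <<'E'
from h import *
a=snap('side','side3.png')['color'][130:325,230:420]; cv2.imwrite('pics/c6.png',cv2.cvtColor(cv2.resize(a,None,fx=3,fy=3,interpolation=cv2.INTER_CUBIC),cv2.COLOR_RGB2BGR))
E
```

```text
t 9.5 base mm [51.1 -7.3 20. ] F base [ 0.3 -0.7  0.6] xang -0.01304956652263023 z [-0.  0. -1.] gap 0.0005012021817867581
```

View pics/c6.png

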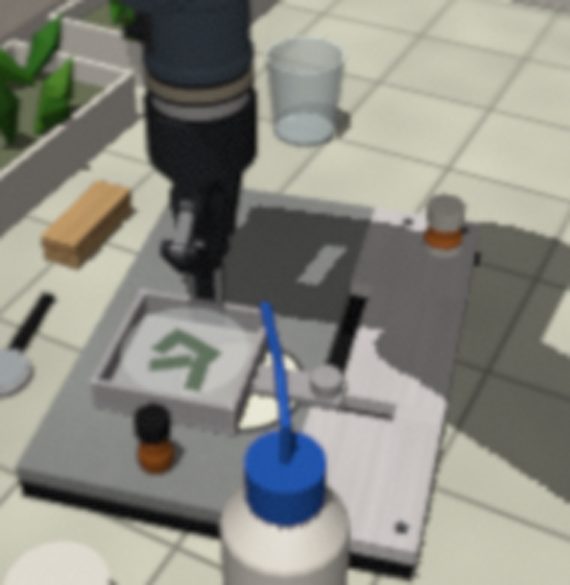

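The carrier has moved, with the pin now at crop pixel (326,378), a few mm before the corner. I'll creep on to the stop.

Emit:
servo_tool(targets=[[-1.5, 0, 0, 0, 0, 0], [-3, 0, 0, 0, 0, 0], [-4.5, 0, 0, 0, 0, 0], [-4.5, 0, 0, 0, 0, 0]])

```text
t: 10.05
tcp_pos: [0.5645, 0.1032, 0.02]
tool_rot: [0.783, -0.622, 0.0, 0.0]
force: [0.8, -5.2, 0.7]
finger_gap: -0.003
```

Emit:
servo_tool(targets=[[-1.5, 0, 0, 0, 0, 0], [-3, 0, 0, 0, 0, 0], [-3, 0, 0, 0, 0, 0]])

```text
t: 10.42
tcp_pos: [0.5648, 0.1037, 0.0201]
tool_rot: [0.783, -0.622, 0.002, 0.001]
force: [2.0, -12.9, -1.1]
finger_gap: 0.001
```

```bash
python3 st.py
```

```text
t 10.425 base mm [51.6 -3.2 20.1] F base [ -0.9 -13.   -1.1] xang 0.12154142980015514 z [ 0.002 -0.004 -1.   ] gap 0.0010364439051518642
```

Reaction of 13 N, so it's at the stop. Next I'll back off, rise, cross to beyond the +x wall and lower.

Emit:
servo_tool(targets=[[10, 0, 0, 0, 0, 0], [22, 0, 0, 0, 0, 0], [24, 0, -15, 0, 0, 0], [24, 0, -40, 0, 0, 0], [24, -10, -55, 0, 0, 0], [14, -40, -58, 0, 0, 0], [-10, -70, -58, 0, 0, 0], [-40, -86, -58, 0, 0, 0], [-58, -86, -58, 0, 0, 0], [-60, -86, -58, 0, 0, 0]])

```text
t: 11.68
tcp_pos: [0.6322, 0.1858, 0.0782]
tool_rot: [0.783, -0.621, -0.001, 0.001]
force: [-0.1, -0.1, 0.4]
finger_gap: 0.004
```

Emit:
servo_tool(targets=[[0, 0, 0, 0, 0, 0], [0, 0, 15, 0, 0, 0], [0, 0, 35, 0, 0, 0], [0, 0, 50, 0, 0, 0], [0, 0, 57, 0, 0, 0], [0, 0, 58, 0, 0, 0], [0, 5, 58, 0, 0, 0], [0, 10, 58, 0, 0, 0]])

```text
t: 12.68
tcp_pos: [0.6241, 0.1824, 0.0206]
tool_rot: [0.783, -0.622, 0.0, -0.0]
force: [0.4, 0.3, -0.2]
finger_gap: 0.0
```

```bash
python3 st.py;  python3 - <<'E'
from h import *
a=snap('scene','scene4.png')['color'][140:245,280:440]; b=snap('side','side4.png')['color'][130:325,230:420]
a=cv2.resize(a,None,fx=3,fy=3,interpolation=cv2.INTER_CUBIC);b=cv2.resize(b,None,fx=1.6154,fy=1.6154,interpolation=cv2.INTER_CUBIC)[:315]
cv2.imwrite('pics/c7.png',cv2.cvtColor(np.hstack([a[:len(b)],b]),cv2.COLOR_RGB2BGR))
E
```

```text
t 12.675 base mm [127.1  60.2  20.6] F base [ 0.4  0.2 -0.2] xang 0.01297746620955742 z [ 0.001  0.    -1.   ] gap 0.00038532948163966235
```

View pics/c7.png

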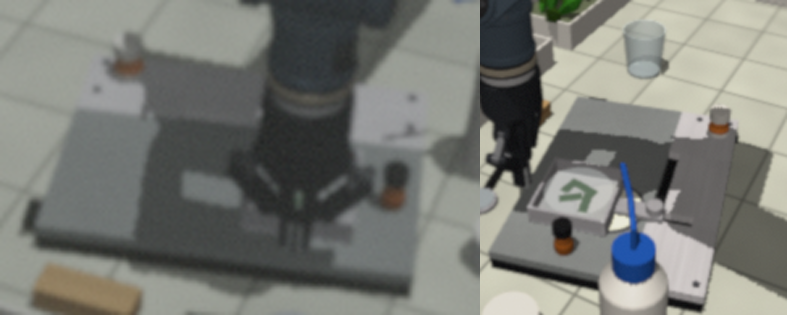

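The fingers stand beyond the +x wall (left pane about (295,240), right pane about (520,175)), and the pin is at the corner. I'll push towards the robot, with contact expected at TCP x ≈ 111 and home at about 69–71.

Emit:
servo_tool(targets=[[0, 6, 0, 0, 0, 0], [0, 12, 0, 0, 0, 0], [0, 17, 0, 0, 0, 0], [0, 22, 0, 0, 0, 0], [0, 27, 0, 0, 0, 0], [0, 32, 0, 0, 0, 0], [0, 37, 0, 0, 0, 0], [0, 42, 0, 0, 0, 0], [0, 46, 0, 0, 0, 0], [0, 50, 0, 0, 0, 0]])

```text
t: 14.02
tcp_pos: [0.5753, 0.1711, 0.0201]
tool_rot: [0.783, -0.622, 0.0, -0.0]
force: [1.8, 0.9, -0.3]
finger_gap: 0.001
```

Emit:
servo_tool(targets=[[0, 2, 0, 0, 0, 0], [0, 4, 0, 0, 0, 0], [0, 5, 0, 0, 0, 0], [0, 5, 0, 0, 0, 0]])

```text
t: 14.52
tcp_pos: [0.5704, 0.17, 0.02]
tool_rot: [0.783, -0.622, -0.0, 0.0]
force: [1.4, 0.7, -0.0]
finger_gap: -0.003
```

```bash
python3 st.py
```

```text
t 14.525 base mm [71.9 60.1 20. ] F base [ 1.6  0.4 -0. ] xang 0.0037165520966429 z [-0. -0. -1.] gap -0.002535926430663315
```

Friction only so far. I'll creep on to the stop.

Emit:
servo_tool(targets=[[0, 1, 0, 0, 0, 0], [0, 2.5, 0, 0, 0, 0], [0, 4, 0, 0, 0, 0], [0, 4, 0, 0, 0, 0]])

```text
t: 15.02
tcp_pos: [0.5667, 0.1691, 0.0201]
tool_rot: [0.783, -0.622, 0.0, -0.0]
force: [0.8, 1.3, -0.1]
finger_gap: 0.003
```

```bash
python3 st.py
```

```text
t 15.025 base mm [68.1 60.1 20.1] F base [ 1.1  1.1 -0.1] xang 0.0017484436874131148 z [ 0.  0. -1.] gap 0.0033806171703164942
```

Emit:
servo_tool(targets=[[0, 1.5, 0, 0, 0, 0], [0, 3, 0, 0, 0, 0], [0, 4, 0, 0, 0, 0], [0, 4, 0, 0, 0, 0]])

```text
t: 15.52
tcp_pos: [0.5668, 0.1689, 0.0204]
tool_rot: [0.783, -0.623, 0.003, -0.003]
force: [7.1, 3.2, -4.4]
finger_gap: -0.004
```

```bash
python3 st.py
```

```text
t 15.525 base mm [68.1 59.9 20.4] F base [ 7.7  1.5 -4.4] xang -0.029660654597838843 z [ 0.008  0.002 -1.   ] gap -0.003971163773212634
```

It's at the stop: 8 N, and no further motion from x = 68.1. I'll back off, rise and move clear.

Emit:
servo_tool(targets=[[0, -6, 0, 0, 0, 0], [0, -18, 0, 0, 0, 0], [0, -35, 0, 0, 0, 0], [0, -38, -15, 0, 0, 0], [0, -38, -50, 0, 0, 0], [0, -38, -100, 0, 0, 0], [0, -38, -150, 0, 0, 0], [20, -38, -180, 0, 0, 0], [60, -38, -180, 0, 0, 0], [100, -38, -180, 0, 0, 0]])

```text
t: 16.77
tcp_pos: [0.6217, 0.0787, 0.2018]
tool_rot: [0.783, -0.622, 0.0, -0.0]
force: [0.2, -0.7, 0.5]
finger_gap: 0.001
```

Emit:
servo_tool(targets=[[40, 0, 0, 0, 0, 0], [80, 0, 0, 0, 0, 0], [110, 0, 0, 0, 0, 0], [120, 0, 0, 0, 0, 0], [120, 0, 0, 0, 0, 0]])

```text
t: 17.4
tcp_pos: [0.6488, -0.0375, 0.2003]
tool_rot: [0.782, -0.623, -0.0, -0.0]
force: [0.0, 0.9, 0.7]
finger_gap: -0.0
```

```bash
python3 st.py;  python3 - <<'E'
from h import *
a=snap('scene','scene5.png')['color'][140:265,275:475]; b=snap('side','side5.png')['color'][130:355,210:430]
a=cv2.resize(a,None,fx=2.2,fy=2.2,interpolation=cv2.INTER_CUBIC);b=cv2.resize(b,None,fx=1.62,fy=1.62,interpolation=cv2.INTER_CUBIC)
n=min(len(a),len(b)); b=cv2.copyMakeBorder(b,0,0,0,0,0)
h=max(len(a),len(b)); P=lambda i:np.pad(i,((0,h-len(i)),(0,0),(0,0)))
cv2.imwrite('pics/c8.png',cv2.cvtColor(np.hstack([P(a),P(b)]),cv2.COLOR_RGB2BGR))
E
```

```text
t 17.4 base mm [ 101.5 -159.7  200.3] F base [0.2 0.9 0.7] xang -0.04583868089027554 z [-0.001  0.001 -1.   ] gap -0.0003875508805738587
```

View pics/c8.png

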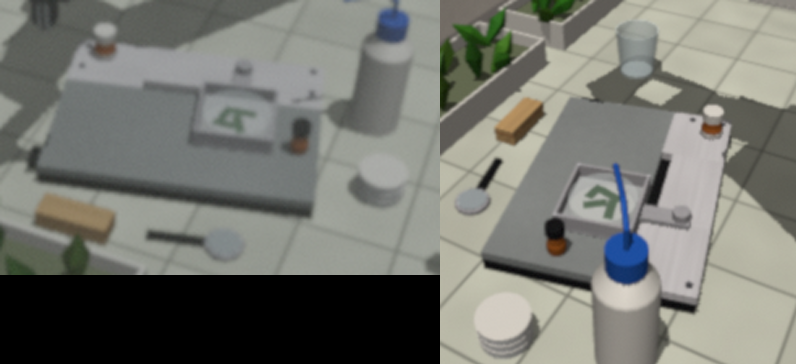

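The tray covers the window, and the pin is at about (244,67) in the left pane and (681,213) in the right. All bystanders are upright and in place. One numeric check, then hand in.

```bash
python3 - <<'E'
from h import *
A=load('scene5.png');B=load('side5.png');th=.2273;R=np.array([[np.cos(th),np.sin(th)],[-np.sin(th),np.cos(th)]])
for s,uv in((A,[244/2.2+275,67/2.2+140]),(B,[241/1.62+210,213/1.62+130])):
    print(1e3*R@(ray(s,[uv],.051)[0,:2]-[.5139,.0952]))
E
# tray rim in side view, centre
python3 - <<'E'
import sys; sys.path.insert(0,'.')
from h import *
B=load('pics/side5.png') if 0 else None
E
```

```text
[-83.29018469  60.62426317]
[-93.12363964  64.99073912]
```

```bash
python3 -c "
from station import *
print(sign_off())"
```

```text
the job is handed in; nothing more can be done
None
```

I pushed the carrier along the long leg to the corner, then sideways into the short leg. I felt the slot's end stop both times, at about 13 N and then 8 N. I then backed the hand off, raised it well clear and handed the job in at about 17.5 s.

**Last checks:**
- **Pin position:** the two cameras put the pin at base (-83, 61) and (-93, 65) mm, against a target of (-90, 60). They disagree by about 10 mm, so they don't settle the 6 mm limit alone. The hard stop with the TCP at base x = 68 mm puts the carrier about 42 mm along the short leg, which is fully home.
- **Final view:** the tray covers the window, the bystanders stand upright and look unmoved, and nothing touches the hand.

**Along the way:**
- **Missed first pass:** the fingertips passed over the tray without touching it, because in the pictures they sit about 21 mm above the reported TCP. I lowered the hand to suit and pushed again.
- **Vertical force at the second stop:** the reading was about 4.4 N, close to the carrier's weight. I backed off at once, and no lift shows in the pictures, but I did not measure lift directly.

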